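# Catch and lower the heater lid

### The arm

A 6-joint arm with a two-finger parallel gripper is mounted at the origin on the work surface. World frame = base frame: x ahead of the robot, y to its left, z up, the work surface at z = 0. Lengths are in m, angles in rad, forces in N, time in s.
With the tool pointing down it reaches from about 0.35 to 0.95 m from the base axis. Payload 17.4 kg.
Tool frame: the origin (TCP) lies midway between the tips of the shut fingers; the grasp point (between the pads) lies 19 mm behind it (grip_depth is the distance from the TCP to the grasp point, in m); z points along the fingers, y is the direction in which the jaws open and shut (so a half turn about z gives the same grasp; the last joint's range is limited). The gripper opens to 93 mm and grips with 3 to 60 N. Pads are 15 mm wide; open, the fingers measure 128 mm over their backs; the gripper's body (75 mm by 188 mm) begins 65 mm behind the grasp point.
Start: joints at [-1.254, 0.116, 1.442, -0, 1.584, -0.038], TCP at [0.234, -0.633, 0.182] pointing down, gripper open.
Joint ranges: [-2.83, 2.83], [-0.83, 2.19], [0.07, 2.5], [-1.14, 4.28], [0.01, 3], [-2.97, 2.97]. Speed limits (rad/s): [1.89, 1.89, 2.22, 3.14, 3.14, 3.14].

### API

Orientations are given as a rotation vector (axis times angle).
In Python, from station import * gives the robot as it stands.
- The arm moves only by the shell command python3 -m crank 'ROWS' [FORCE]. ROWS is text: rows parted by semicolons, each of 7 numbers parted by spaces: the shift along the tool's x, y, z in m, then the turn, a rotation vector about the tool's x, y, z in rad, then the closure, from 0 (fully open) to 1 (shut). In form: x y z wx wy wz fingers; .... A call has exactly 5 rows; each row shifts and turns the commanded pose from where the row before left it, along the tool's axes as they then stand; what a row does not reach is not made up. A row lasts 1/12 s, in which the tool goes at most 41.7 mm and 7.16 degrees, less where a joint would pass 70% of its speed; a pose out of reach is approached as far as the arm can. A call with a gripper value outside its range is refused whole. The fingers move at their own pace and stop on an object; FORCE is the grip in N (left out, the last holds). Time passes only in rows, so rows that do not move let the fingers close, or fill a call up. It gives the time, the measured TCP pose, the force and the opening at its end, in the units of the state.
- observe(): the state, without advancing time (a new reading comes with each control period).
- grab_frame(name): name is "scene" or "side" or "wrist"; returns (picture, depth): 480x640x3 uint8, red, green, blue; 480x640 float32, m along the optical axis (not along the pixel's ray), 0 where there is no reading.
- calibration(name): a dict with "mtx" (3x3 intrinsics, pixels), "extrinsics" (4x4, takes a point from camera to world coordinates); the wrist camera has in their place "mount" (4x4, takes a point from camera to tool coordinates, whose origin is the TCP and whose axes are the flange's). Camera axes: x right, y up, looking along -z (the intrinsics and any distortion apply to the point x, -y, -z); pixel columns grow to the right and rows downward; lengths in m; the calibration is good to about 2 mm. A picture is of the moment at which its call begins: read the wrist's pose just before it. calibration takes no time and is no camera call.
- hand_in(): hands the job in, once; it reports no verdict.
The state is a dict: "clock": time; "qpos": joint angles; "qd": joint speeds; "joint_torque": joint torques, N m; "position": TCP position; "orientation": TCP orientation; "force": force on the tool from outside, world axes, zero at the start; "wrist_torque": the same for the moment, N m; "opening": opening from 0.0 (shut) to 1.0 (fully open).
Only numpy, scipy, OpenCV 4.12 (cv2) and the standard library are available. Lean on these libraries where they do the work, as an engineer would, in place of code of your own. Each camera call takes 0.05 s, during which the arm holds its last target.

### The job

The tube heater's lid is leaning back, open. With a fingertip, tip it forward past its balance and let go so that it falls by itself; then catch it on the back of a finger, bring it to a stop well before it is shut, and lower it gently until it is fully shut, without any knock that would jolt the sample tubes. Touch the lid only lightly, never pinch it, and leave the bottle, the beaker and the tip box where they stand.

Things in the scene. Friction and masses are not known exactly. Their poses are not given: they have to be found in the camera images.
- heater: dry-block tube heater, fixed: red metal box 180 mm deep (x) by 220 wide (y) by 100 high, open on top; sample tubes inside, below the rim. Origin: centre of its underside, on the bench. Its -x face is the front (it looks to the robot's right and partly to the robot: yaw 0.85 to 1.55), with panel and knob at most 16 mm proud, below 65 mm height. Nothing stands within 250 mm in front of it.
- hinge (a point): middle of the lid's hinge axis: 85 mm behind the heater's centre (heater +x), 101 mm above the bench. Axes as the heater's; the hinge axis runs along y. The hinge has a weak rotary damper (0.56 N m s/rad): let go just above the rim, the lid regains its falling speed at once. Gently lowered means under about 0.28 rad/s (60 mm/s at the front edge) over the last 0.06 rad.
- lid_edge (a point): middle of the lid's front edge, on its underside, 210 mm from the hinge axis. Axes turn with the lid: -x from hinge to front edge, z from underside to outer side. Shut, the front edge overhangs the heater's front by 35 mm with its underside 101 mm above the bench: a finger fits beneath. The edge weighs about 1.5 N on a finger; touch it with less than 15 N.
- lid_mid (a point): centre of the lid's outer face, 105 mm from the hinge axis; axes as lid_edge. The lid is a flat grey plate 210 mm long, 210 mm wide (y), 12 mm thick, underside in the plane of the hinge axis, 0.3 kg give or take a fifth.
- lid (a joint): lid angle, rad: 0 shut (level), 1.57 upright, 1.85 leaning back on its stop (start). It balances at about 1.5 (friction holds it within 0.06 of that); above, it sinks back to the stop; below about 1.43 it falls shut at about 0.52 x cos(angle) rad/s, give or take a fifth: slowly at first (about 3 to 4 s from 1.4 to 0.5), at the end 0.5 rad/s (100 mm/s at the edge), a hard knock on the rim.
- reagent: bystander: closed bottle with a screw cap, 56 mm in diameter, 130 mm high, standing beside or behind the heater. Origin: centre of its underside, z up.
- beaker: bystander: open glass beaker, 72 mm in diameter, 90 mm high, standing beside or behind the heater. Origin: centre of its underside, z up.
- tipbox: bystander: pipette-tip box, 60 by 75 mm, 66 mm high, standing beside or behind the heater. Origin: centre of its underside, z up.

How it is judged:
By the outcome, as a careful person would: the job done as asked, in the order asked, and still so for the second after the job is handed in, with the robot touching nothing.
It also fails if it takes over 61 s, if anything falls off the work surface, if the arm or the gripper's body presses on something with over 40 N, if the wrist force passes 120 N, or if a joint passes its speed limit or range.

## Working session

There is one attempt and no reset: what is moved stays moved. The work goes in short steps, Python scripts to look and compute and a shell command to move; the robot and the scene stay as the last step left them, time stands still between calls to the robot, and variables do not carry over. Pictures are saved under pics/ and viewed, and the job is handed in when it is done.

```bash
ls; mkdir -p pics; python3 - <<'E'
from station import *
import cv2, numpy as np
s=observe();print(s)
for n in ("scene","side"):
    p,d=grab_frame(n); cv2.imwrite(f"pics/{n}0.png",p[:,:,::-1]); np.save(f"pics/{n}0d.npy",d); np.save(f"pics/{n}0.npy",p)
    print(n,calibration(n))
print(calibration("wrist"))
E
```

```text
pics
{'clock': 0.0, 'qpos': array([-1.25381349e+00,  1.16476789e-01,  1.44224795e+00, -2.37629691e-05,
        1.58396486e+00, -3.77912991e-02]), 'qd': array([ 1.85361361e-04, -2.38413711e-04, -1.50129268e-03,  7.58984947e-05,
        1.41282313e-04, -6.61334857e-04]), 'joint_torque': array([-1.97931222e-03, -7.21273255e+01, -6.22607589e+01,  7.78222620e-02,
        2.37239536e-02, -1.16351089e-04]), 'position': array([ 0.23439873, -0.63275058,  0.18172214]), 'orientation': array([-3.09122928e+00, -5.54168371e-01,  2.76618817e-04]), 'force': array([ 0.03706616, -0.13836272, -0.28060041]), 'wrist_torque': array([ 0.0479652 , -0.01516322,  0.00424485]), 'opening': 1.0026107303414595}
scene {'mtx': array([[536.73346489,   0.        , 324.67815926],
       [  0.        , 536.73346489, 240.37276686],
       [  0.        ,   0.        ,   1.        ]]), 'extrinsics': array([[-0.63276045, -0.498744  ,  0.59234165,  1.0122238 ],
       [ 0.77408268, -0.42741891,  0.4670215 ,  0.48434798],
       [ 0.02025385,  0.75403415,  0.65652288,  0.58662219],
       [ 0.        ,  0.        ,  0.      
[... 261 characters left out ...]
,
       [ 0.93047205,  0.32397856, -0.17105455, -0.01022491],
       [-0.00656181,  0.48156171,  0.87638762,  0.79723604],
       [ 0.        ,  0.        ,  0.        ,  1.        ]])}
{'mtx': array([[431.4137803 ,   0.        , 318.79754302],
       [  0.        , 431.4137803 , 234.08996862],
       [  0.        ,   0.        ,   1.        ]]), 'mount': array([[-9.62002743e-04,  9.65286547e-01,  2.61191417e-01,
         7.25344444e-02],
       [ 9.99999364e-01,  7.74694051e-04,  8.20089677e-04,
         3.20653624e-05],
       [ 5.89278096e-04,  2.61192040e-01, -9.65286678e-01,
        -2.03244878e-01],
       [ 0.00000000e+00,  0.00000000e+00,  0.00000000e+00,
         1.00000000e+00]])}
```

View pics/scene0.png

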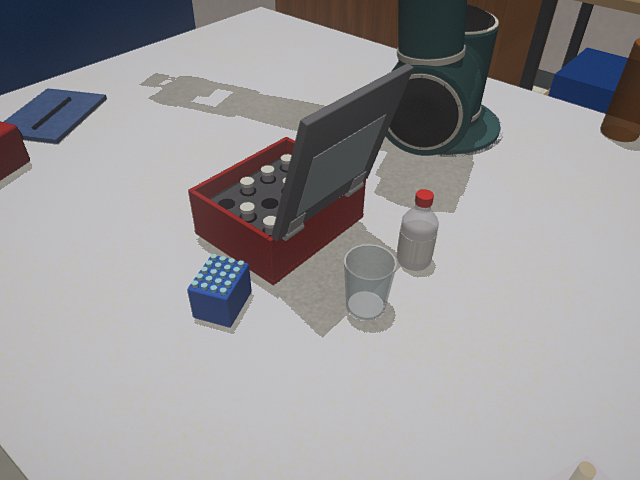

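View pics/side0.png

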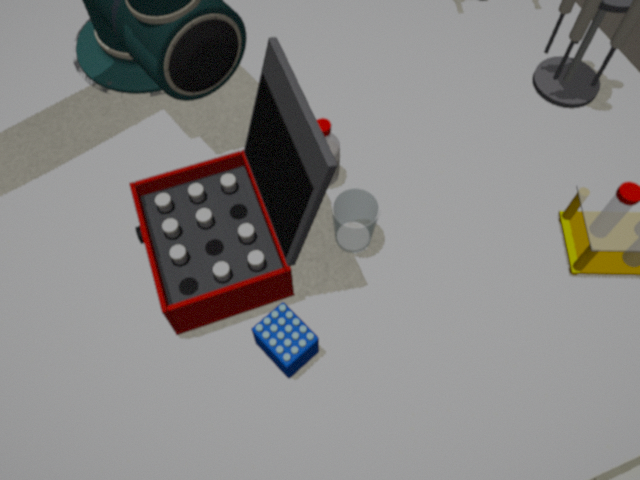

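Side view: the heater rim corners lie at about (132,185), (245,153), (291,268) and (166,313), with the knob at (140,233) and the lid edge from (272,40) to (333,168). The bottle, beaker and tip box stand behind it or to its right.

```bash
cat > h.py <<'E'
import numpy as np, cv2
from station import *
def ray(n,u,v):
    c=calibration(n);K=c["mtx"];E=c["extrinsics"]
    r=np.array([(u-K[0,2])/K[0,0],-(v-K[1,2])/K[1,1],-1.]);return E[:3,3],E[:3,:3]@r
def onz(n,u,v,z):
    o,r=ray(n,u,v);return o+r*(z-o[2])/r[2]
def cloud(n,d):
    v,u=np.mgrid[:480,:640];c=calibration(n);K=c["mtx"];E=c["extrinsics"]
    P=np.stack([(u-K[0,2])/K[0,0]*d,-(v-K[1,2])/K[1,1]*d,-d],-1)
    return P@E[:3,:3].T+E[:3,3]
E
python3 - <<'E'
from h import *
for n in("side","scene"):
    p=np.load(f"pics/{n}0.npy").astype(int);d=np.load(f"pics/{n}0d.npy")
    P=cloud(n,d);red=(p[...,0]>70)&(p[...,1]<50)&(p[...,2]<50)&(d>0)
    q=P[red&(abs(P[...,2]-0.1)<.006)]
    print(n,len(q),cv2.minAreaRect((q[:,:2]*1000).astype(np.float32)), cv2.boxPoints(cv2.minAreaRect((q[:,:2]*1000).astype(np.float32))))
for u,v in((132,185),(245,153),(291,268),(166,313)): print(onz("side",u,v,.1))
for u,v in((191,190),(287,139),(273,240),(365,182)): print('scene',onz("scene",u,v,.1))
# lid top edge, and others
for n in("side","scene"):
    p=np.load(f"pics/{n}0.npy").astype(int);d=np.load(f"pics/{n}0d.npy");P=cloud(n,d)
    sel=(d>0)&(P[...,2]>.12)&(P[...,0]>.2)&(P[...,0]<.9)&(P[...,1]>-.4)&(P[...,1]<.4)
    q=P[sel]; print(n,len(q),q.min(0),q.max(0))
    np.save(f"pics/{n}_lid.npy",q)
    m=((p[...,2]>100)&(p[...,0]<70)&(d>0)&(P[...,2]>.02)&(P[...,0]>.3)&(P[...,0]<1)); q=P[m&(abs(P[...,2]-.066)<.006)]
    if len(q): print('tip',q[:,:2].mean(0),len(q))
    m=((p[...,0]>150)&(p[...,1]<40)&(d>0)&(P[...,2]>.1)); q=P[m]; print('cap',len(q),np.median(q,0),q.max(0))
print('beaker',onz("scene",369,265,.09),onz("scene",366,305,.0),onz("side",355,208,.09))
E
```

```text
side 2306 ((511.5350036621094, -10.971031188964844), (177.45046997070312, 218.5112762451172), 89.22379302978516) [[ 401.08743   -98.208046]
 [ 619.5787   -101.168205]
 [ 621.98254    76.26598 ]
 [ 403.49133    79.22614 ]]
scene 718 ((3.243896484375, -95.12109375), (1277.182373046875, 175.6654510498047), 8.154526710510254) [[-641.34906  -98.75634]
 [-616.43207 -272.6457 ]
 [ 647.83685  -91.48585]
 [ 622.91986   82.4035 ]]
[ 0.40659429 -0.09284715  0.1       ]
[0.4123775 0.079857  0.1      ]
[0.6205749  0.07762343 0.1       ]
[ 0.62166581 -0.0961033   0.1       ]
scene [ 0.61558389 -0.09215785  0.1       ]
scene [ 0.40611026 -0.08397805  0.1       ]
scene [0.6189287  0.08359397 0.1       ]
scene [0.42273693 0.09763503 0.1       ]
side 18610 [ 0.20019756 -0.02688203  0.12001424] [0.61847591 0.21333306 0.30233901]
tip [0.69298106 0.04056326] 91
cap 365 [0.69053765 0.555686   0.12302396] [0.70973118 0.57472958 0.13114034]
scene 17593 [ 0.20001825 -0.00524575  0.12000428] [0.62025254 0.2177951  0.32536878]
tip [0.6942383  0.04956582] 215
cap 1 [0.42063106 0.21507445 0.12970224] [0.42063106 0.21507445 0.12970224]
beaker [0.56439537 0.20811409 0.09      ] [0.55519811 0.20434322 0.        ] [0.55902633 0.19892016 0.09      ]
```

```bash
python3 - <<'E'
from h import *
for n in("side","scene"):
    q=np.load(f"pics/{n}_lid.npy"); q=q[(q[:,0]>.4)&(q[:,0]<.63)&(q[:,1]>.0)&(q[:,1]<.17)&(q[:,2]>.14)]
    # plane fit
    for _ in range(6):
        c=np.median(q,0); U,S,V=np.linalg.svd(q-q.mean(0),full_matrices=False); nn=V[2]; r=(q-q.mean(0))@nn; q=q[abs(r)<max(.004,2*r.std())]
    nn*=np.sign(nn[1]); m=q.mean(0)
    print(n,len(q),nn,'tilt',np.arctan2(-nn[2],nn[1]),'y at z=.101',m[1]-nn[2]*(.101-m[2])/nn[1],'x',np.percentile(q[:,0],[1,99]),'top',np.percentile(q[:,2],99.5),q[q[:,2]>np.percentile(q[:,2],99)].mean(0))
p=np.load("pics/side0.npy")
for u,v in((272,40),(333,168)): print(onz("side",u,v,.30))
for u,v in((410,68),(300,128)): print('sc',onz("scene",u,v,.30))
c=onz("side",324,126,.13);print('cap',c, onz("scene",425,197,.128), onz("scene",416,262,0))
E
```

```text
side 9034 [ 0.01729489  0.95551892 -0.29442228] tilt 0.29889703752964836 y at z=.101 0.07196951442367872 x [0.4113238  0.61686586] top 0.30136309652377247 [0.52545341 0.1347747  0.30144632]
scene 8168 [ 0.0235295   0.96364405 -0.2661513 ] tilt 0.2694745688756001 y at z=.101 0.09200918400582198 x [0.41294818 0.6183991 ] top 0.3006583781867389 [0.53786984 0.14415819 0.30074766]
[0.41527597 0.13839577 0.3       ]
[0.62161406 0.13493211 0.3       ]
sc [0.4174988  0.14886256 0.3       ]
sc [0.6291703  0.14464964 0.3       ]
cap [0.43158657 0.20121629 0.13      ] [0.4302982 0.2077854 0.128    ] [0.42865256 0.21132423 0.        ]
```

```bash
python3 - <<'E'
from h import *
from scipy.spatial.transform import Rotation as R
s=observe();r=R.from_rotvec(s["orientation"]);print(r.as_matrix())
T=R.from_matrix(np.array([[1,0,0],[0,-1,0],[0,0,-1.]]))
T45=T*R.from_rotvec([np.pi/4,0,0]);print(T45.as_matrix())
print((r.inv()*T).as_rotvec(),(r.inv()*T45).as_rotvec(), r.inv().apply(np.array([.513,-.24,.2])-s["position"]))
E
```

```text
[[ 9.37719218e-01  3.47393982e-01 -2.99149662e-04]
 [ 3.47394105e-01 -9.37718708e-01  9.80151076e-04]
 [ 5.99803506e-05 -1.02302933e-03 -9.99999475e-01]]
[[ 1.          0.          0.        ]
 [ 0.         -0.70710678  0.70710678]
 [ 0.         -0.70710678 -0.70710678]]
[-1.02291589e-03  1.22130831e-04  3.54790697e-01] [0.77594789 0.13940144 0.33621744] [ 0.39765896 -0.27154208 -0.01790413]
```

```bash
python3 -m crank '0 0 0 0 0 0.118 1;0 0 0 0 0 0.118 1;0 0 0 0 0 0.119 1;0.02 -0.028 -0.002 0 0 0 1;0.02 -0.028 -0.002 0 0 0 1' 10; python3 -m crank '0.022 -0.03 -0.001 0 0 0 1;0.022 -0.03 -0.001 0 0 0 1;0.022 -0.03 -0.001 0 0 0 1;0.022 -0.03 -0.001 0 0 0 1;0.022 -0.03 -0.001 0 0 0 1'; python3 -m crank '0.022 -0.03 -0.002 0 0 0 1;0.022 -0.03 -0.002 0 0 0 1;0.022 -0.03 -0.002 0 0 0 1;0.022 -0.03 -0.002 0 0 0 1;0.022 -0.03 -0.002 0 0 0 1'
```

```text
clock: 0.52
position: [0.274, -0.5767, 0.1853]
orientation: [-3.14, 0.005, 0.001]
force: [1.1, 1.0, -0.1]
opening: 0.693
clock: 0.93
position: [0.3851, -0.4253, 0.1913]
orientation: [-3.141, 0.001, 0.0]
force: [0.2, 0.1, 0.4]
opening: 0.334
clock: 1.35
position: [0.4952, -0.2753, 0.2014]
orientation: [-3.142, 0.0, 0.0]
force: [0.3, -0.2, 0.2]
opening: 0.017
```

```bash
python3 -m crank '0.01 -0.01 0 0.112 0 0 1;0.01 -0.01 0 0.112 0 0 1;0 0 0 0.112 0 0 1;0 0 0 0.112 0 0 1;0 0 0 0.112 0 0 1'; python3 -m crank '0 0 0 0.112 0 0 1;0 0 0 0.113 0 0 1;0 0.02 0.02 0 0 0 1;0 0.02 0.02 0 0 0 1;0 0.02 0.02 0 0 0 1'; python3 -m crank '0 0.014 0.014 0 0 0 1;0 0.014 0.014 0 0 0 1;0 0 0 0 0 0 1;0 0 0 0 0 0 1;0 0 0 0 0 0 1';python3 - <<'E'
from h import *
print(observe()["qpos"],observe()["position"],observe()["force"])
for n in("scene","side"):
    p,d=grab_frame(n);cv2.imwrite(f"pics/{n}1.png",p[:,:,::-1])
E
```

```text
clock: 1.77
position: [0.5149, -0.2571, 0.2033]
orientation: [-2.577, -0.001, -0.002]
force: [0.3, 0.4, 0.1]
opening: 0.005
clock: 2.18
position: [0.5143, -0.2575, 0.1158]
orientation: [-2.356, 0.001, 0.0]
force: [1.2, 0.6, 0.2]
opening: 0.008
clock: 2.6
position: [0.5149, -0.2574, 0.0793]
orientation: [-2.357, -0.0, -0.001]
force: [0.0, -0.2, 0.4]
opening: 0.007
[-0.80316646  0.31763504  1.54315256  0.53776903  1.85904316  0.76693264] [ 0.51489385 -0.25738271  0.07931702] [ 0.0492222  -0.22316944  0.42871107]
```

View pics/scene1.png

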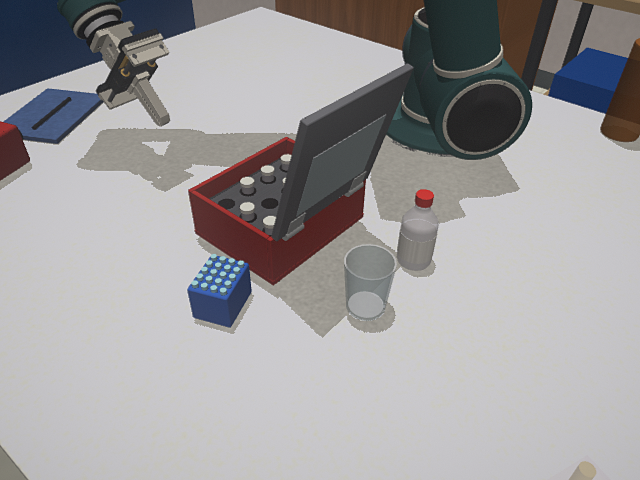

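View pics/side1.png

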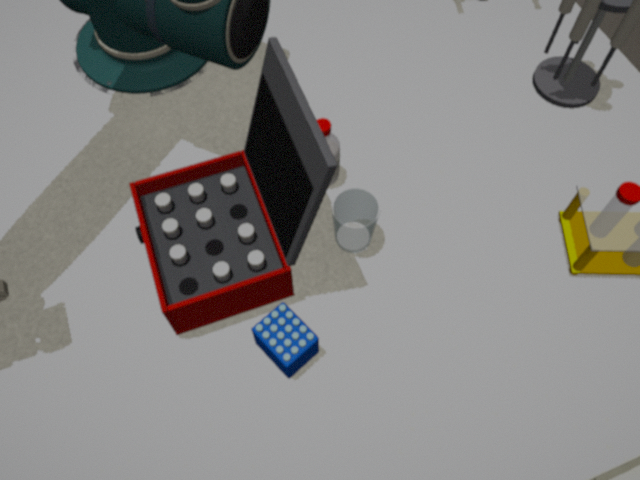

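```bash
python3 -m crank '0 -0.025 -0.025 0 0 0 1;0 -0.025 -0.025 0 0 0 1;0 -0.025 -0.025 0 0 0 1;0 -0.025 -0.025 0 0 0 1;0 -0.025 -0.025 0 0 0 1'; python3 -m crank '0 -0.02 -0.02 -0.112 0 0 1;0 -0.02 -0.02 -0.112 0 0 1;0 -0.01 -0.02 -0.112 0 0 1;0 0 -0.025 -0.112 0 0 1;0 0 -0.025 -0.112 0 0 1'; python3 -m crank '0 0 -0.02 -0.112 0 0 1;0 0 -0.02 -0.113 0 0 1;0 0 -0.005 0 0 0 1;0 0 0 0 0 0 1;0 0 0 0 0 0 1'
```

```text
clock: 3.12
position: [0.5143, -0.2569, 0.258]
orientation: [-2.358, -0.001, -0.001]
force: [0.2, -1.2, -0.2]
opening: -0.0
clock: 3.53
position: [0.5141, -0.2754, 0.3834]
orientation: [-2.924, 0.0, -0.005]
force: [1.3, -0.0, -0.5]
opening: 0.008
clock: 3.95
position: [0.5145, -0.2815, 0.4236]
orientation: [-3.139, -0.0, 0.0]
force: [0.3, -0.0, -0.2]
opening: 0.001
```

```bash
python3 -m crank '0 -0.038 0 0 0 0 1;0 -0.038 0 0 0 0 1;0 -0.038 0 0 0 0 1;0 -0.038 0 0 0 0 1;0 -0.038 0 0 0 0 1'; python3 -m crank '0 -0.038 0 0 0 0 1;0 -0.038 0 0 0 0 1;0 -0.038 0 0 0 0 1;0 -0.038 0 0 0 0 1;0 -0.038 0 0 0 0 1';python3 -m crank '0 -0.038 0 0 0 0 1;0 -0.038 0 0 0 0 1;0 -0.012 0 0 0 0 1;0 0 0 0 0 0 1;0 0 0 0 0 0 1';python3 -m crank '0 0 0.03 0 0 0 1;0 0 0.03 0 0 0 1;0 0 0.03 0 0 0 1;0 0 0.03 0 0 0 1;0 0 0 0 0 0 1';python3 - <<'E'
from h import *
print(observe()["qpos"],observe()["position"],observe()["force"])
for n in("scene","side"):
    p,d=grab_frame(n);cv2.imwrite(f"pics/{n}2.png",p[:,:,::-1])
E
```

```text
clock: 4.37
position: [0.5142, -0.091, 0.4219]
orientation: [-3.139, 0.003, 0.006]
force: [1.2, 0.2, -0.3]
opening: 0.005
clock: 4.78
position: [0.5145, 0.0993, 0.422]
orientation: [-3.14, 0.003, 0.007]
force: [0.3, -0.1, 0.7]
opening: 0.005
clock: 5.2
position: [0.515, 0.1857, 0.4224]
orientation: [3.141, -0.0, -0.005]
force: [0.2, -0.4, 0.8]
opening: 0.007
clock: 5.62
position: [0.5136, 0.1838, 0.2977]
orientation: [3.14, -0.004, -0.013]
force: [0.2, -0.4, -1.5]
opening: 0.006
[ 2.96693687e-01 -1.66682926e-01  1.53457015e+00  4.71027220e-04
  1.78200575e+00  1.87026499e+00] [0.51358973 0.18384133 0.29765607] [ 0.15947376 -0.3990016  -1.47290052]
```

View pics/scene2.png

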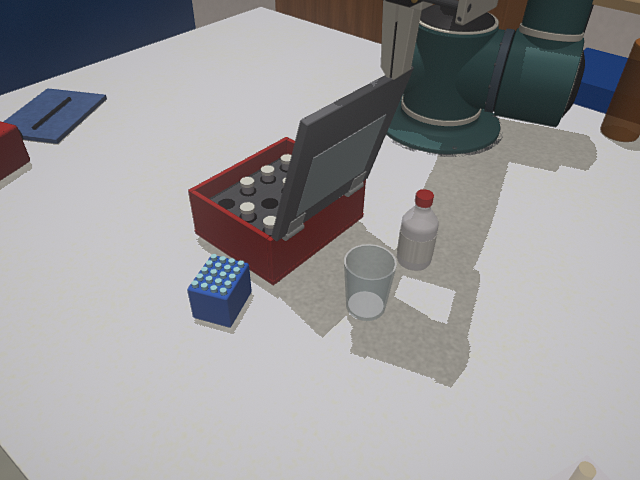

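View pics/side2.png

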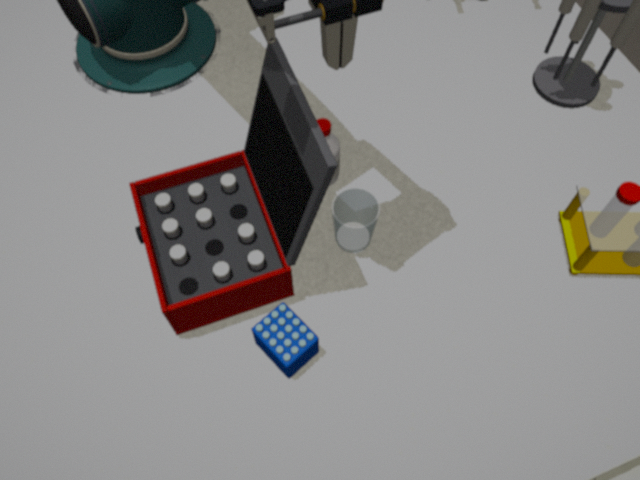

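```bash
python3 - <<'E'
from h import *
def proj(n,P):
    c=calibration(n);E=np.linalg.inv(c["extrinsics"]);K=c["mtx"];p=E[:3,:3]@P+E[:3,3];return K[0,0]*p[0]/-p[2]+K[0,2],K[1,1]*(-p[1])/-p[2]+K[1,2]
s=observe();print(s["position"],s["orientation"],s["qpos"])
for n in("scene","side"):
    print(n,proj(n,s["position"]),proj(n,s["position"]+[0,0,.08]))
    p,d=grab_frame(n);print(d[[50,60,66],[338,338,338]], d[[20,40,60],[400,400,400]])
    if n=="side":P=cloud(n,d);print(P[50,338],P[60,335],P[20,265])
    if n=="scene":P=cloud(n,d);print(P[30,400],P[60,395],P[90,395])
E
```

```text
[0.51462829 0.18467963 0.30419884] [ 3.14143892e+00 -3.34193755e-03 -2.38457414e-03] [ 2.97703585e-01 -1.67834429e-01  1.52507242e+00  3.09630514e-04
  1.78585000e+00  1.87069341e+00]
scene (np.float64(391.47217024388647), np.float64(99.03055956604649)) (np.float64(399.18511278430657), np.float64(28.908599794712558))
[1.51347   1.4596267 1.4314841] [0.5501366  0.56199276 0.5722959 ]
[0.52426157 0.19160115 0.38726922] [0.52409867 0.18942916 0.354695  ] [0.43588646 0.14111626 0.27361029]
side (np.float64(337.87894457780624), np.float64(82.90820104603819)) (np.float64(339.77331963723793), np.float64(26.897339081512143))
[0.60813564 0.6176704  0.6272127 ] [1.1581221 1.1271423 1.1021332]
[0.52288787 0.17986906 0.36207734] [0.52368786 0.17636295 0.35006495] [0.55077137 0.09643187 0.44882508]
```

```bash
python3 - <<'E'
from h import *
def proj(n,P):
    c=calibration(n);E=np.linalg.inv(c["extrinsics"]);K=c["mtx"];p=E[:3,:3]@P+E[:3,3];return K[0,0]*p[0]/-p[2]+K[0,2],K[1,1]*(-p[1])/-p[2]+K[1,2]
print('rehearse',proj("scene",np.array([.5149,-.2574,.0793])))
s=observe();print(s["position"],s["force"],s["clock"])
out=[]
for n in("scene","side"):
    p,d=grab_frame(n);q=p.copy();
    u,v=proj(n,s["position"]);cv2.circle(q,(int(u),int(v)),2,(255,0,255),-1)
    u=int(u);v=max(0,int(v)-60);out.append(cv2.resize(q[v:v+120,u-80:u+80],(800,600),interpolation=cv2.INTER_NEAREST)[:, :, ::-1])
    cv2.imwrite(f"pics/{n}3.png",out[-1])
    P=cloud(n,d);m=(d>0)&(abs(P[...,0]-.515)<.03)&(abs(P[...,1]-.185)<.03)&(P[...,2]>.2)&(P[...,2]<.38)
    print(n,m.sum(),P[m].min(0),P[m].max(0))
E
```

```text
rehearse (np.float64(176.03260837973377), np.float64(139.79108394286456))
[0.51525154 0.18542491 0.30634401] [-0.20119086  0.17406907 -0.50332319] 5.8167
scene 998 [0.50691601 0.17052707 0.3420975 ] [0.52725858 0.20388045 0.37999933]
side 818 [0.50643838 0.16705769 0.34049068] [0.52597497 0.19980417 0.3799745 ]
```

View pics/side3.png

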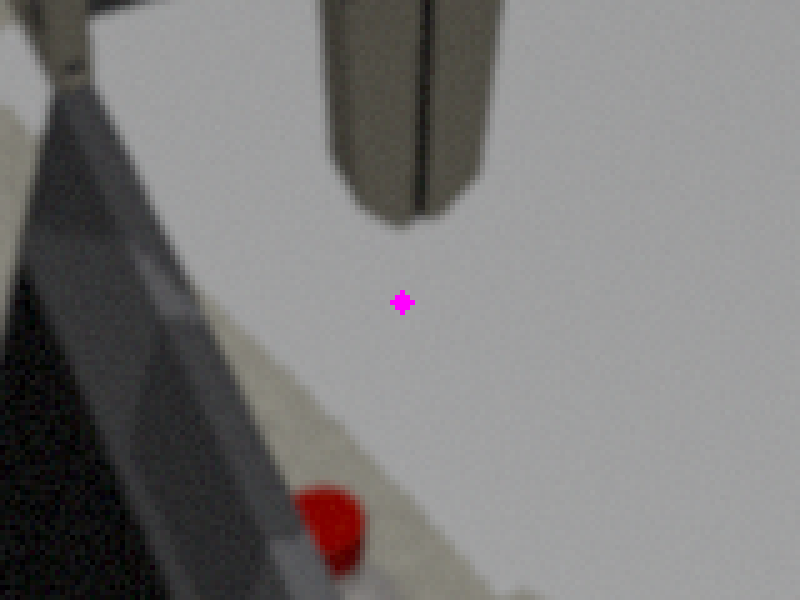

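View pics/scene3.png

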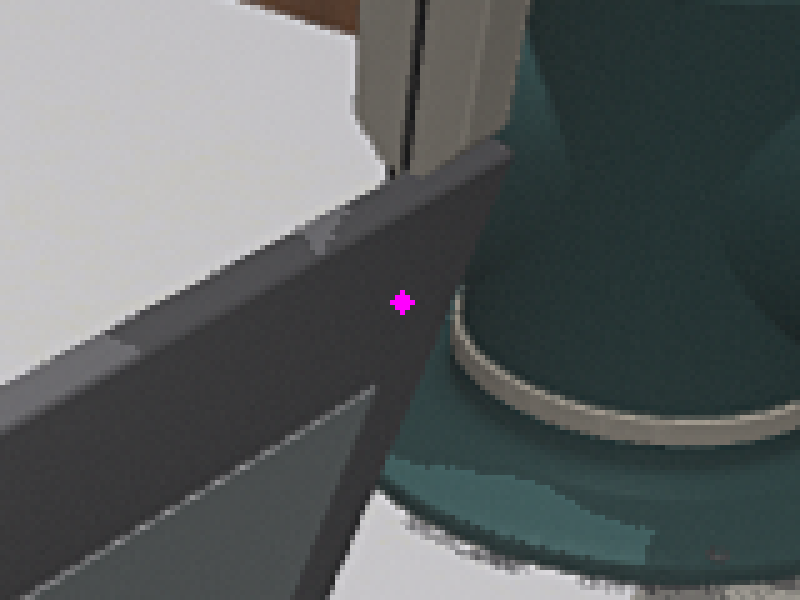

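```bash
python3 -m crank '0 0 0 0 0 0 1;0 0 0 0 0 0 1;0 0 0 0 0 0 1;0 0 0 0 0 0 1;0 0 0 0 0 0 1'; python3 - <<'E'
from h import *
s=observe();print(s["position"],s["orientation"],s["force"],s["qpos"],s["opening"])
for n in("scene","side"):
    p,d=grab_frame(n)
    P=cloud(n,d);m=(d>0)&(abs(P[...,0]-.515)<.03)&(abs(P[...,1]-.185)<.03)&(P[...,2]>.2)&(P[...,2]<.45)
    q=P[m];print(n,m.sum(),q.min(0),q.max(0))
    for z in(.345,.355,.37,.39,.41):
        w=q[abs(q[:,2]-z)<.004]; 
        if len(w):print(z,w.min(0)[:2],w.max(0)[:2])
E
```

```text
clock: 6.33
position: [0.5147, 0.1862, 0.3041]
orientation: [-3.142, 0.0, -0.0]
force: [0.1, -0.0, 0.0]
opening: 0.008
[0.51465431 0.18616961 0.30409915] [-3.14156436e+00  1.05272721e-04 -2.58604426e-05] [ 0.05174767 -0.00680223  0.01236015] [ 3.00468946e-01 -1.67808589e-01  1.52520902e+00  2.26691730e-05
  1.78416812e+00  1.87133709e+00] 0.007782244888455734
scene 2430 [0.5063825  0.16870705 0.33901644] [0.52794655 0.21497443 0.42231778]
0.345 [0.50739055 0.17440673] [0.52764685 0.20119299]
0.355 [0.5063825  0.17266016] [0.52638557 0.20328742]
0.37 [0.50737515 0.17146382] [0.52678632 0.20387959]
0.39 [0.50794014 0.17081388] [0.52709979 0.2052075 ]
0.41 [0.50804297 0.17019766] [0.52682835 0.20690684]
side 1584 [0.50572872 0.15505602 0.3373488 ] [0.54499829 0.20206371 0.44679327]
0.345 [0.51362839 0.1699742 ] [0.5252912  0.19819703]
0.355 [0.50587958 0.16908754] [0.52533507 0.19996129]
0.37 [0.50768249 0.16793582] [0.52594926 0.19986377]
0.39 [0.50679583 0.16666698] [0.52523758 0.2013653 ]
```

The fingertips show at z≈0.338 while the reported TCP is at 0.304, and both cameras agree. Before relying on either, I'll test which is right with a gentle sweep just above where the visible tips should clear the lid.

```bash
python3 -m crank '0 0 0.01 0 0 0 1;0 0 0.01 0 0 0 1;0 -0.003 0 0 0 0 1;0 -0.004 0 0 0 0 1;0 -0.004 0 0 0 0 1'; python3 -m crank '0 -0.004 0 0 0 0 1;0 -0.004 0 0 0 0 1;0 -0.004 0 0 0 0 1;0 -0.004 0 0 0 0 1;0 0 0 0 0 0 1';python3 -m crank '0 -0.004 0 0 0 0 1;0 -0.004 0 0 0 0 1;0 -0.004 0 0 0 0 1;0 0 0 0 0 0 1;0 0 0 0 0 0 1'; python3 - <<'E'
from h import *
s=observe();print(s["position"],s["force"])
p,d=grab_frame("side");cv2.imwrite("pics/side4.png",cv2.resize(p[0:180,200:440],(800,600))[:,:,::-1])
E
```

```text
clock: 6.85
position: [0.5146, 0.1975, 0.2839]
orientation: [3.142, -0.001, -0.0]
force: [-1.0, -0.4, -0.7]
opening: 0.007
clock: 7.27
position: [0.5147, 0.2138, 0.284]
orientation: [-3.141, -0.001, -0.0]
force: [-0.8, 0.3, 0.9]
opening: 0.003
clock: 7.68
position: [0.5146, 0.2253, 0.2839]
orientation: [3.142, 0.0, -0.0]
force: [0.3, 0.3, 0.8]
opening: 0.004
[0.51461163 0.22531314 0.28394001] [0.29951184 0.28047888 0.7572688 ]
```

View pics/side4.png

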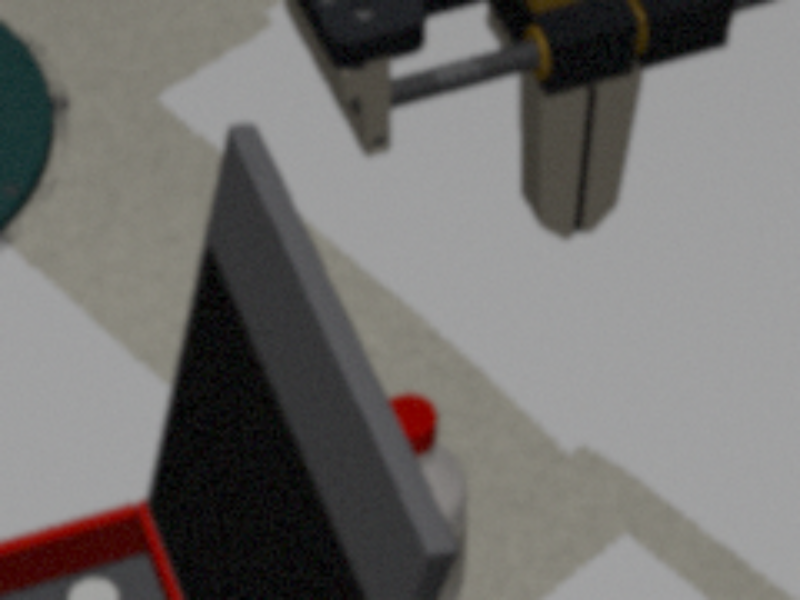

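```bash
python3 - <<'E'
from h import *
s=observe();t=s["position"]
for n in("side","scene"):
    p,d=grab_frame(n);P=cloud(n,d)
    m=(d>0)&(abs(P[...,0]-.515)<.2)&(P[...,1]>.05)&(P[...,1]<.4)&(P[...,2]>.315)&(P[...,2]<.62)
    q=P[m]-t
    for z0 in np.arange(.03,.2,.01):
        w=q[abs(q[:,2]-z0)<.005]
        if len(w):print(n,round(z0,3),len(w),w.min(0)[:2].round(3),w.max(0)[:2].round(3))
    if n=="side":
        for u,v in((312,44),(308,30),(300,15),(313,20)):print(u,v,P[v,u]-t)
E
```

```text
side 0.03 5 [ 0.007 -0.007] [0.009 0.003]
side 0.04 123 [-0.007 -0.017] [0.011 0.011]
side 0.05 200 [-0.007 -0.017] [0.011 0.013]
side 0.06 208 [-0.007 -0.019] [0.011 0.014]
side 0.07 239 [-0.007 -0.019] [0.011 0.014]
side 0.08 235 [-0.007 -0.019] [0.011 0.015]
side 0.09 265 [-0.006 -0.02 ] [0.011 0.015]
side 0.1 95 [-0.005 -0.02 ] [0.011 0.015]
side 0.11 3 [-0.007 -0.031] [-0.002 -0.03 ]
side 0.12 307 [-0.034 -0.088] [0.037 0.084]
side 0.13 898 [-0.026 -0.088] [0.037 0.043]
side 0.14 1053 [-0.008 -0.094] [0.038 0.027]
side 0.15 282 [ 0.001 -0.096] [ 0.037 -0.026]
side 0.16 517 [ 0.01  -0.096] [ 0.037 -0.054]
312 44 [ 0.03513899 -0.08461249  0.1221142 ]
308 30 [ 0.03320327 -0.08761897  0.13822773]
300 15 [ 0.03108576 -0.09420714  0.15560032]
313 20 [ 0.03532425 -0.08325038  0.14992214]
scene 0.04 133 [ 0.007 -0.012] [0.012 0.014]
scene 0.05 279 [-0.006 -0.014] [0.012 0.017]
scene 0.06 293 [-0.008 -0.015] [0.012 0.018]
scene 0.07 308 [-0.009 -0.015] [0.012 0.018]
scene 0.08 340 [-0.008 -0.015] [0.012 0.019]
scene 0.09 357 [-0.007 -0.016] [0.012 0.019]
scene 0.1 388 [-0.008 -0.017] [0.013 0.02 ]
scene 0.11 346 [-0.006 -0.017] [0.012 0.02 ]
scene 0.12 420 [-0.035 -0.085] [0.037 0.088]
scene 0.13 1632 [-0.035 -0.085] [0.039 0.088]
scene 0.14 1466 [-0.034 -0.048] [0.039 0.094]
scene 0.15 719 [-0.036  0.016] [0.038 0.095]
scene 0.16 463 [-0.01   0.057] [0.04  0.096]
```

The gripper body also begins 34 mm further back than stated, so the real fingertip is 34 mm behind the reported TCP. I'll work with tip = TCP − 34 mm along tool z. My sweep also went the wrong way, toward +Y and away from the lid, so it did no harm.

```bash
python3 -m crank '0 0.01 0.01 0 0 0 1;0 0.01 0.01 0 0 0 1;0 0.01 0.01 0 0 0 1;0 0.01 0.01 0 0 0 1;0 0 0 0 0 0 1'; python3 -m crank '0 0.004 0 0 0 0 1;0 0.004 0 0 0 0 1;0 0.003 0 0 0 0 1;0 0.003 0 0 0 0 1;0 0 0 0 0 0 1'; python3 - <<'E'
from h import *
s=observe();print(s["position"],s["force"])
p,d=grab_frame("side");cv2.imwrite("pics/side5.png",cv2.resize(p[0:180,200:440],(800,600))[:,:,::-1])
E
```

```text
clock: 8.25
position: [0.514, 0.1829, 0.2412]
orientation: [3.14, -0.003, -0.004]
force: [-0.4, 0.5, 0.1]
opening: 0.006
clock: 8.67
position: [0.5148, 0.1708, 0.2444]
orientation: [-3.142, 0.001, -0.001]
force: [-0.2, -0.2, 0.3]
opening: 0.005
[0.51477537 0.17080225 0.24442951] [-0.18230887 -0.1590704   0.2739293 ]
```

View pics/side5.png

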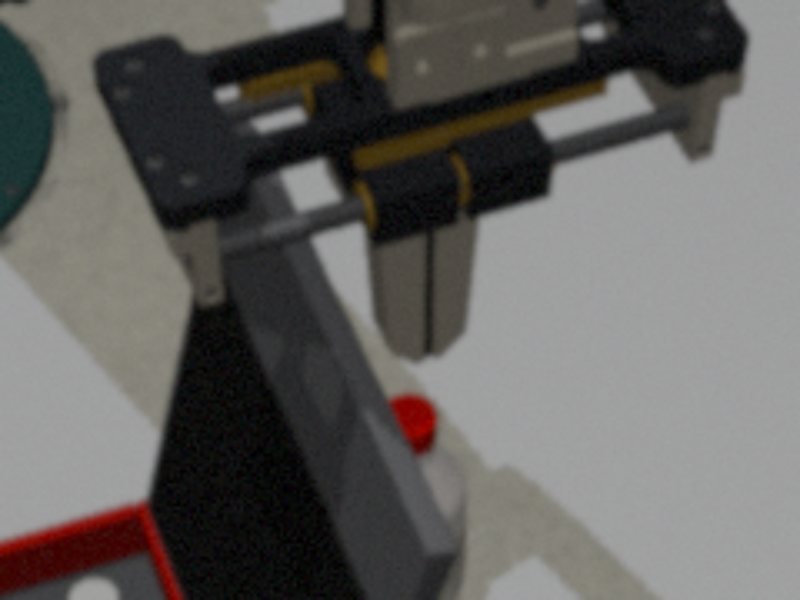

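```bash
python3 -m crank '0 0.003 0 0 0 0 1;0 0.003 0 0 0 0 1;0 0.003 0 0 0 0 1;0 0.003 0 0 0 0 1;0 0.003 0 0 0 0 1'; python3 -m crank '0 0.004 0 0 0 0 1;0 0.004 0 0 0 0 1;0 0.004 0 0 0 0 1;0 0.004 0 0 0 0 1;0 0.004 0 0 0 0 1'; python3 -m crank '0 0.004 0 0 0 0 1;0 0.004 0 0 0 0 1;0 0.004 0 0 0 0 1;0 0.004 0 0 0 0 1;0 0.004 0 0 0 0 1'; python3 - <<'E'
from h import *
s=observe();print(s["position"],s["force"])
p,d=grab_frame("side");cv2.imwrite("pics/side6.png",cv2.resize(p[0:360,100:580],(800,600))[:,:,::-1])
E
```

```text
clock: 9.13
position: [0.5147, 0.1559, 0.2441]
orientation: [-3.141, 0.0, -0.0]
force: [0.5, 0.8, 1.1]
opening: 0.005
clock: 9.55
position: [0.5146, 0.1356, 0.244]
orientation: [3.142, -0.0, -0.0]
force: [-1.2, 1.6, 0.8]
opening: 0.003
clock: 9.97
position: [0.5146, 0.1157, 0.244]
orientation: [3.142, -0.0, -0.0]
force: [0.5, 1.1, 0.2]
opening: 0.007
[0.51462776 0.11566536 0.24398575] [0.48602664 1.08326346 0.18588581]
```

View pics/side6.png

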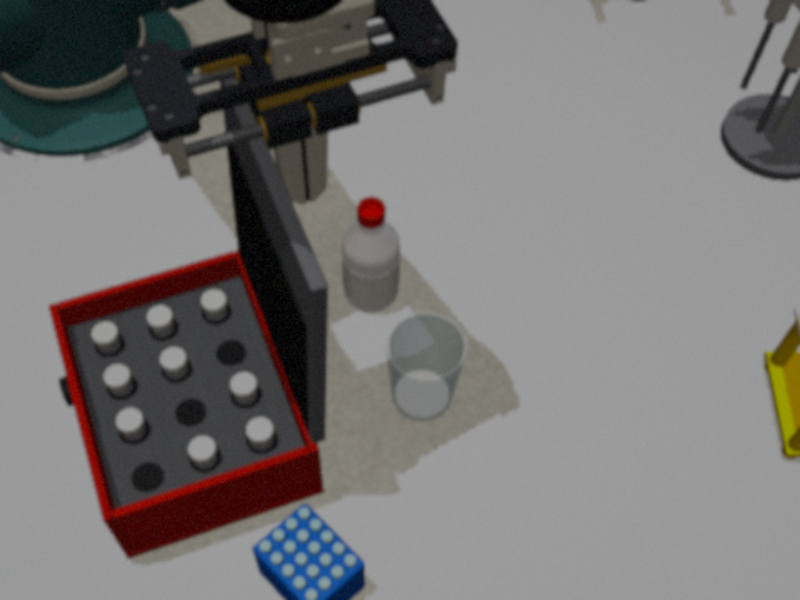

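```bash
python3 -m crank '0 0.004 0 0 0 0 1;0 0.004 0 0 0 0 1;0 0.004 0 0 0 0 1;0 0.004 0 0 0 0 1;0 0.004 0 0 0 0 1'; python3 -m crank '0 0.004 0 0 0 0 1;0 0.002 0 0 0 0 1;0 0.001 0 0 0 0 1;0 0 0 0 0 0 1;0 0 0 0 0 0 1'; cat > lid.py <<'E'
from h import *
def lid(n="side"):
    p,d=grab_frame(n);P=cloud(n,d)
    dark=(p.max(-1)<75)
    m=(d>0)&dark&(P[...,0]>.53)&(P[...,0]<.62)&(P[...,1]>-.2)&(P[...,1]<.16)&(P[...,2]>.13)&(P[...,2]<.315)
    q=P[m]
    for _ in range(8):
        c=q.mean(0);U,S,V=np.linalg.svd(q-c,full_matrices=False);r=(q-c)@V[2];k=abs(r)<max(.003,2*r.std());q=q[k]
    nn=V[2]*np.sign(V[2][1]); return len(q),np.arctan2(nn[1],nn[2]) ,c
E
python3 - <<'E'
from lid import *
s=observe();print(s["position"],s["force"]);print(lid())
E
```

```text
clock: 10.43
position: [0.5146, 0.0957, 0.244]
orientation: [3.142, -0.0, -0.0]
force: [-0.2, 0.0, 0.8]
opening: 0.006
clock: 10.85
position: [0.5146, 0.0891, 0.244]
orientation: [3.142, -0.001, -0.0]
force: [-0.8, -0.4, -0.4]
opening: 0.007
[0.51464425 0.08907302 0.24398208] [-0.7798657  -0.42684308 -0.4186874 ]
(1570, np.float64(1.5202119284502915), array([0.5912204 , 0.06474402, 0.25110661]))
```

Lid is at about 1.51 rad, inside the friction band and not falling. Next I push it past balance, retreat over the top and take up the catching pose.

```bash
python3 -m crank '0 0.0045 0 0 0 0 1;0 0.0045 0 0 0 0 1;0 0.0045 0 0 0 0 1;0 0.0045 0 0 0 0 1;0 0.0045 0 0 0 0 1'; python3 -m crank '0 -0.006 -0.025 0 0 0 1;0 0 -0.025 0 0 0 1;0 0.005 -0.025 0 0 0 1;0 0.03 0 0.112 0 0 1;0 0.03 -0.003 0.112 0 0 1'; python3 -m crank '0 0.029 -0.007 0.112 0 0 1;0 0.028 -0.01 0.112 0 0 1;0 0.027 -0.013 0.112 0 0 1;0 0.025 -0.016 0.112 0 0 1;0 0.024 -0.019 0.113 0 0 1'; python3 - <<'E'
from lid import *
s=observe();print(s["position"],s["force"]);print(lid())
E
```

```text
clock: 11.32
position: [0.5146, 0.066, 0.244]
orientation: [3.142, -0.001, 0.0]
force: [0.0, 0.9, -0.2]
opening: 0.004
clock: 11.73
position: [0.515, 0.0184, 0.321]
orientation: [-2.95, -0.008, -0.001]
force: [1.2, 0.9, -0.5]
opening: 0.003
clock: 12.15
position: [0.5142, -0.1298, 0.3277]
orientation: [-2.407, 0.002, 0.001]
force: [1.5, 1.0, 1.0]
opening: 0.009
[ 0.51417815 -0.12975598  0.32765267] [1.51228934 0.95258243 1.01415973]
(1842, np.float64(1.3039158939257602), array([0.58042067, 0.05078471, 0.23170811]))
```

```bash
python3 -m crank '0 0.008 0.031 0 0 0 1;0 0.008 0.031 0 0 0 1;0 0.008 0.031 0 0 0 1;0 0.008 0.031 0 0 0 1;0 0.008 0.031 0 0 0 1'; python3 - <<'E'
from lid import *
s=observe();print(s["position"],s["force"])
p,d=grab_frame("scene");cv2.imwrite("pics/scene7.png",cv2.resize(p[0:300,120:520],(800,600))[:,:,::-1])
E
```

```text
clock: 12.62
position: [0.5137, -0.0536, 0.1827]
orientation: [-2.412, 0.003, 0.006]
force: [1.4, 0.2, -0.5]
opening: 0.003
[ 0.51366939 -0.05362513  0.18270296] [ 1.40669904  0.22332336 -0.45077816]
```

View pics/scene7.png

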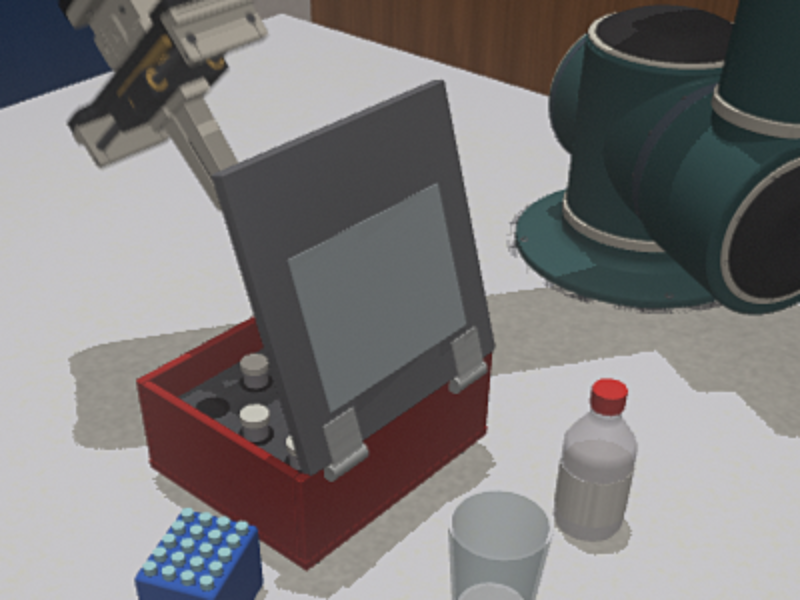

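The lid is falling freely (edge at 220–440, 80–175 in the crop), and the finger is waiting in front of and below its path.

```bash
python3 -m crank '0 0 0 0 0 0 1;0 0 0 0 0 0 1;0 0 0 0 0 0 1;0 0 0 0 0 0 1;0 0 0 0 0 0 1'; python3 - <<'E'
from lid import *
s=observe();print(s["position"],s["force"]);print(lid())
E
```

```text
clock: 13.08
position: [0.5144, -0.0545, 0.1853]
orientation: [-2.413, 0.002, 0.005]
force: [0.3, -0.3, -0.2]
opening: 0.005
[ 0.51437647 -0.05454663  0.18529693] [ 0.32463241 -0.25185168 -0.21064072]
(3884, np.float64(1.6752116964584127), array([ 0.56933717, -0.07570835,  0.2634778 ]))
```

```bash
cat > lid2.py <<'E'
from h import *
def lid2():
    "angle from scene view outer face: polar angle of points about hinge (.075,.101), minus 12 mm thickness"
    p,d=grab_frame("scene");P=cloud("scene",d)
    m=(d>0)&(P[...,0]>.43)&(P[...,0]<.61)
    dy=.077-P[...,1];dz=P[...,2]-.101;r=np.hypot(dy,dz)
    m&=(r>.08)&(r<.2)&(dz>.012)&(p.max(-1)<150)&(dy>-.08)
    a=np.arctan2(dz,dy)[m]-np.arcsin(.012/r[m])
    h,e=np.histogram(a,bins=np.arange(-.1,2,.02));i=h.argmax();k=abs(a-e[i]-.01)<.06
    return h[i],np.median(a[k]),p
E
python3 -m crank '0 0 0 0 0 0 1;0 0 0 0 0 0 1;0 0 0 0 0 0 1;0 0 0 0 0 0 1;0 0 0 0 0 0 1'; python3 - <<'E'
from lid2 import *
s=observe();print(s["position"],s["force"]);print(lid2()[:2])
E
```

```text
clock: 13.55
position: [0.5139, -0.0538, 0.1842]
orientation: [-2.412, 0.002, 0.007]
force: [0.1, 0.7, 0.3]
opening: 0.006
[ 0.51394114 -0.05376098  0.1841583 ] [0.05719741 0.73485849 0.28435943]
(np.int64(5098), np.float64(1.1271801686660503))
```

```bash
python3 -m crank '0 0 0 0 0 0 1;0 0 0 0 0 0 1;0 0 0 0 0 0 1;0 0 0 0 0 0 1;0 0 0 0 0 0 1';python3 -m crank '0 0 0 0 0 0 1;0 0 0 0 0 0 1;0 0 0 0 0 0 1;0 0 0 0 0 0 1;0 0 0 0 0 0 1'; python3 - <<'E'
from lid2 import *
s=observe();print(s["position"],s["force"]);print(lid2()[:2])
E
```

```text
clock: 14.02
position: [0.514, -0.0538, 0.1841]
orientation: [-2.412, 0.002, 0.007]
force: [0.6, -0.4, 0.6]
opening: 0.004
clock: 14.43
position: [0.514, -0.0538, 0.1842]
orientation: [-2.412, 0.002, 0.007]
force: [0.6, 0.1, 0.7]
opening: 0.009
[ 0.51395423 -0.05375693  0.18417779] [0.56923634 0.09126575 0.69174617]
(np.int64(4770), np.float64(0.9172463381055089))
```

```bash
python3 -m crank '0 0 0 0 0 0 1;0 0 0 0 0 0 1;0 0 0 0 0 0 1;0 0 0 0 0 0 1;0 0 0 0 0 0 1';python3 -m crank '0 0 0 0 0 0 1;0 0 0 0 0 0 1;0 0 0 0 0 0 1;0 0 0 0 0 0 1;0 0 0 0 0 0 1'; python3 - <<'E'
from lid2 import *
s=observe();print(s["position"],s["force"]);r=lid2();print(r[:2]);cv2.imwrite("pics/scene8.png",cv2.resize(r[2][0:300,120:520],(800,600))[:,:,::-1])
p,d=grab_frame("side");cv2.imwrite("pics/side8.png",cv2.resize(p[100:340,60:380],(800,600))[:,:,::-1])
E
```

```text
clock: 14.9
position: [0.514, -0.0538, 0.1842]
orientation: [-2.412, 0.002, 0.007]
force: [0.4, -0.7, 0.4]
opening: 0.007
clock: 15.32
position: [0.5139, -0.0538, 0.1841]
orientation: [-2.412, 0.002, 0.007]
force: [0.6, -0.9, 0.1]
opening: 0.005
[ 0.513925   -0.05381827  0.1840792 ] [ 0.58200914 -0.90381938  0.13878344]
(np.int64(4510), np.float64(0.7173496429728747))
```

View pics/scene8.png

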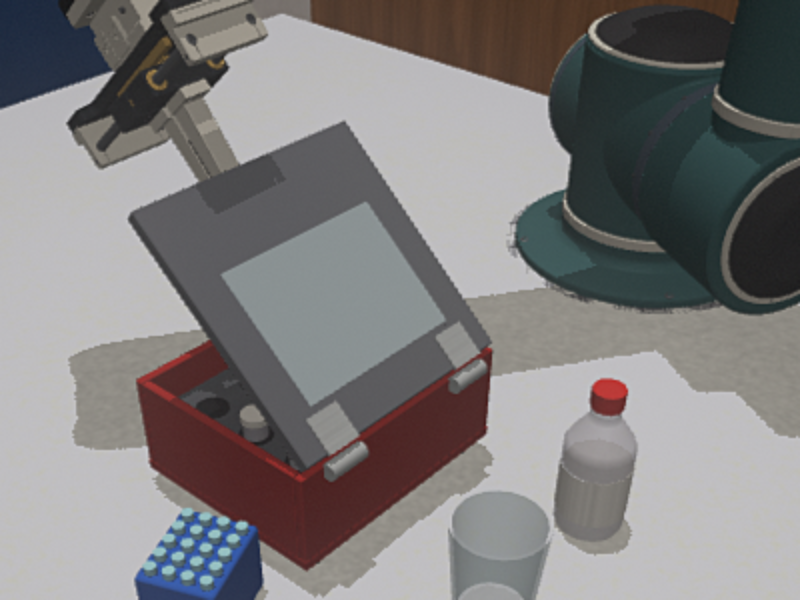

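View pics/side8.png

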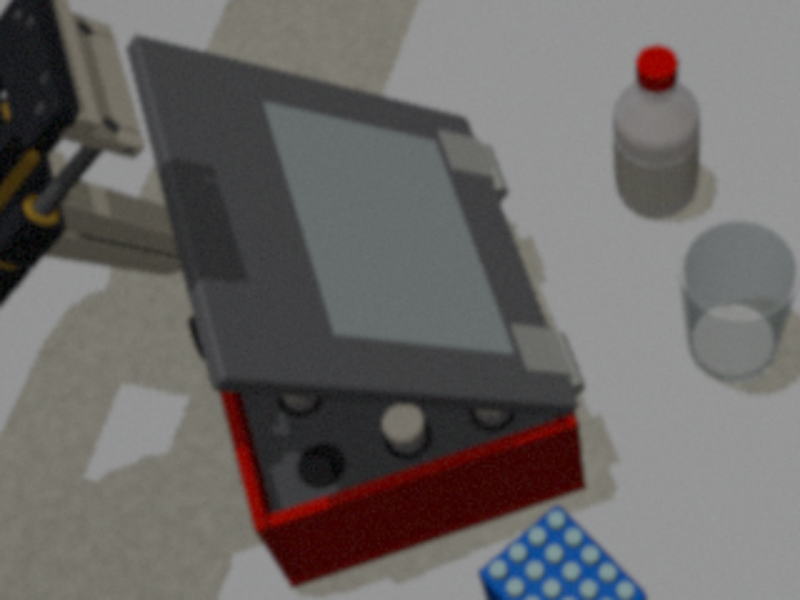

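```bash
python3 -m crank '0 0 0 0 0 0 1;0 0 0 0 0 0 1;0 0 0 0 0 0 1;0 0 0 0 0 0 1;0 0 0 0 0 0 1'; python3 - <<'E'
from lid2 import *
s=observe();print(s["position"],s["force"]);r=lid2();print(r[:2]);print(lid2()[:2])
E
```

```text
clock: 15.83
position: [0.5139, -0.0538, 0.1842]
orientation: [-2.412, 0.002, 0.007]
force: [0.5, -0.7, -0.5]
opening: 0.005
[ 0.51394544 -0.05377949  0.18415175] [ 0.48679625 -0.65292063 -0.50087346]
(np.int64(4389), np.float64(0.7179606660791082))
(np.int64(4430), np.float64(0.7177439540101309))
```

Caught: the lid rests at 0.718 rad on the finger's back and has stopped, with a contact force of about 1 N. Now I'll lower it along its arc at about 0.17 rad/s.

```bash
python3 -m crank '0 0.0015 0.0002 0 0 0 1;0 0.0025 0.0004 0 0 0 1;0 0.003 0.0005 0 0 0 1;0 0.003 0.0005 0 0 0 1;0 0.003 0.0006 0 0 0 1'; python3 -m crank '0 0.003 0.0007 0 0 0 1;0 0.003 0.0007 0 0 0 1;0 0.003 0.0008 0 0 0 1;0 0.003 0.0008 0 0 0 1;0 0.003 0.0009 0 0 0 1'; python3 - <<'E'
from lid2 import *
s=observe();print(s["position"],s["force"]);r=lid2();print(r[:2])
E
```

```text
clock: 16.35
position: [0.5139, -0.0622, 0.1735]
orientation: [-2.412, 0.002, 0.007]
force: [-0.3, -0.7, 0.4]
opening: 0.003
clock: 16.77
position: [0.5138, -0.0708, 0.1607]
orientation: [-2.412, 0.002, 0.007]
force: [0.6, -1.5, 0.5]
opening: 0.005
[ 0.51382339 -0.07076317  0.1606856 ] [ 0.55504834 -1.47007828  0.46581771]
(np.int64(3026), np.float64(0.5756719292626765))
```

```bash
python3 -m crank '0 0.003 0.0009 0 0 0 1;0 0.003 0.0009 0 0 0 1;0 0.003 0.001 0 0 0 1;0 0.003 0.001 0 0 0 1;0 0.003 0.001 0 0 0 1'; python3 -m crank '0 0.003 0.001 0 0 0 1;0 0.003 0.001 0 0 0 1;0 0.003 0.0011 0 0 0 1;0 0.003 0.0011 0 0 0 1;0 0.003 0.0012 0 0 0 1'; python3 -m crank '0 0.0028 0.0014 0 0 0 1;0 0.0028 0.0014 0 0 0 1;0 0.0028 0.0014 0 0 0 1;0 0.0028 0.0015 0 0 0 1;0 0.0028 0.0015 0 0 0 1'; python3 -m crank '0 0.0028 0.0015 0 0 0 1;0 0.0028 0.0016 0 0 0 1;0 0.0028 0.0016 0 0 0 1;0 0.0024 0.0014 0 0 0 1;0 0.0024 0.0014 0 0 0 1';python3 - <<'E'
from lid2 import *
s=observe();print(s["position"],s["force"]);r=lid2();print(r[:2]);cv2.imwrite("pics/scene9.png",cv2.resize(r[2][0:300,120:520],(800,600))[:,:,::-1])
E
```

```text
clock: 17.23
position: [0.5137, -0.0787, 0.1471]
orientation: [-2.412, 0.002, 0.007]
force: [-0.7, -0.8, -0.2]
opening: 0.005
clock: 17.65
position: [0.5137, -0.0863, 0.133]
orientation: [-2.412, 0.002, 0.007]
force: [0.1, -0.8, -0.7]
opening: 0.001
clock: 18.07
position: [0.5136, -0.092, 0.1184]
orientation: [-2.412, 0.002, 0.006]
force: [-0.6, -2.0, 0.0]
opening: 0.002
clock: 18.48
position: [0.5135, -0.0967, 0.104]
orientation: [-2.412, 0.002, 0.007]
force: [0.3, -1.6, -0.7]
opening: 0.007
[ 0.51351426 -0.09668167  0.10395321] [ 0.28627654 -1.56936144 -0.73689843]
(np.int64(2812), np.float64(0.27554375857668256))
```

View pics/scene9.png

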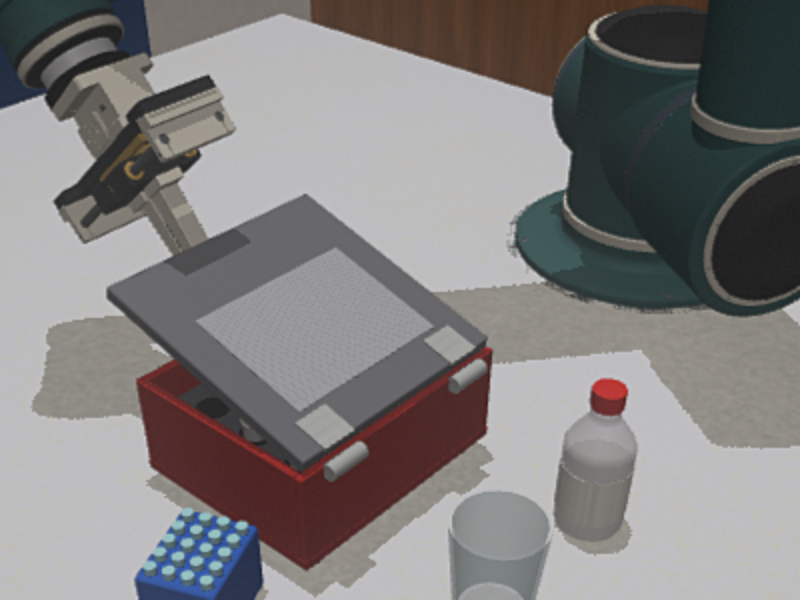

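```bash
python3 -m crank '0 0.0021 0.0013 0 0 0 1;0 0.0021 0.0013 0 0 0 1;0 0.0021 0.0013 0 0 0 1;0 0.0021 0.0014 0 0 0 1;0 0.0021 0.0014 0 0 0 1';python3 -m crank '0 0.002 0.0014 0 0 0 1;0 0.002 0.0014 0 0 0 1;0 0.002 0.0014 0 0 0 1;0 0.002 0.0014 0 0 0 1;0 0.002 0.0015 0 0 0 1';python3 -m crank '0 0.002 0.0015 0 0 0 1;0 0.002 0.0015 0 0 0 1;0 0.002 0.0015 0 0 0 1;0 0.0015 0.0012 0 0 0 1;0 0.0012 0.001 0 0 0 1';python3 - <<'E'
from lid2 import *
s=observe();print(s["position"],s["force"]);r=lid2();print(r[:2])
p,d=grab_frame("side");cv2.imwrite("pics/side10.png",cv2.resize(p[100:340,60:380],(800,600))[:,:,::-1])
E
```

```text
clock: 18.95
position: [0.5134, -0.0999, 0.092]
orientation: [-2.411, 0.002, 0.007]
force: [-0.5, -0.4, -0.2]
opening: 0.005
clock: 19.37
position: [0.5134, -0.1027, 0.0801]
orientation: [-2.412, 0.002, 0.007]
force: [0.4, -0.4, -1.5]
opening: 0.007
clock: 19.78
position: [0.5133, -0.1047, 0.0692]
orientation: [-2.412, 0.002, 0.007]
force: [-0.4, -0.0, -1.0]
opening: 0.008
[ 0.51333508 -0.1047312   0.06924644] [-0.35316819 -0.03897599 -0.99162066]
(np.int64(2932), np.float64(0.10189838875225082))
```

View pics/side10.png

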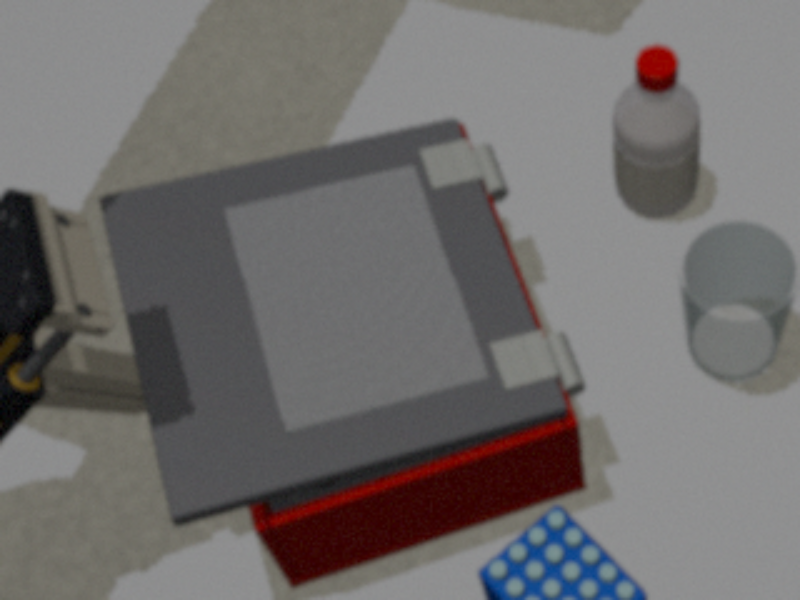

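```bash
for i in 1 ; do python3 -m crank '0 0.001 0.00085 0 0 0 1;0 0.001 0.00085 0 0 0 1;0 0.001 0.00085 0 0 0 1;0 0.001 0.00085 0 0 0 1;0 0.001 0.00085 0 0 0 1'; python3 -m crank '0 0.001 0.00085 0 0 0 1;0 0.001 0.00085 0 0 0 1;0 0.001 0.00085 0 0 0 1;0 0.001 0.00085 0 0 0 1;0 0.001 0.00085 0 0 0 1'; done; python3 - <<'E'
from lid2 import *
s=observe();print(s["position"],s["force"]);r=lid2();print(r[:2])
E
```

```text
clock: 20.3
position: [0.5133, -0.1056, 0.0629]
orientation: [-2.412, 0.002, 0.007]
force: [0.1, 0.6, -1.9]
opening: 0.002
clock: 20.72
position: [0.5132, -0.1065, 0.0564]
orientation: [-2.412, 0.002, 0.007]
force: [0.3, 0.3, -2.5]
opening: 0.004
[ 0.51324571 -0.10647684  0.05635267] [ 0.27433812  0.29491466 -2.48429321]
(np.int64(3395), np.float64(0.03557419267669168))
```

```bash
python3 -m crank '0 0.0007 0.0006 0 0 0 1;0 0.0007 0.0006 0 0 0 1;0 0.0007 0.0006 0 0 0 1;0 0.0007 0.0006 0 0 0 1;0 0.0007 0.0006 0 0 0 1'; python3 -m crank '0 0.0007 0.0006 0 0 0 1;0 0.0007 0.0006 0 0 0 1;0 0.0007 0.0006 0 0 0 1;0 0.0007 0.0006 0 0 0 1;0 0.0007 0.0006 0 0 0 1'; python3 - <<'E'
from lid2 import *
s=observe();print(s["position"],s["force"]);r=lid2();print(r[:2])
E
python3 -m crank '0 0.0007 0.0006 0 0 0 1;0 0.0007 0.0006 0 0 0 1;0 0.0007 0.0006 0 0 0 1;0 0.0007 0.0006 0 0 0 1;0 0.0007 0.0006 0 0 0 1'; python3 - <<'E'
from lid2 import *
s=observe();print(s["position"],s["force"]);r=lid2();print(r[:2])
p,d=grab_frame("side");cv2.imwrite("pics/side11.png",cv2.resize(p[100:340,60:380],(800,600))[:,:,::-1])
E
```

```text
clock: 21.18
position: [0.5132, -0.1071, 0.0519]
orientation: [-2.412, 0.002, 0.007]
force: [0.1, -0.5, -1.2]
opening: 0.005
clock: 21.6
position: [0.5133, -0.1077, 0.0474]
orientation: [-2.412, 0.002, 0.006]
force: [-0.5, 0.7, -0.2]
opening: 0.002
[ 0.51325808 -0.10769128  0.0473729 ] [-0.48068839  0.700047   -0.22174127]
(np.int64(2160), np.float64(0.005206709240750562))
clock: 22.07
position: [0.5132, -0.1083, 0.0427]
orientation: [-2.412, 0.002, 0.007]
force: [-0.3, 0.7, 1.2]
opening: 0.007
[ 0.51320173 -0.1083279   0.04272061] [-0.30957925  0.72046752  1.23614337]
(np.int64(2089), np.float64(0.005058596358779935))
```

View pics/side11.png

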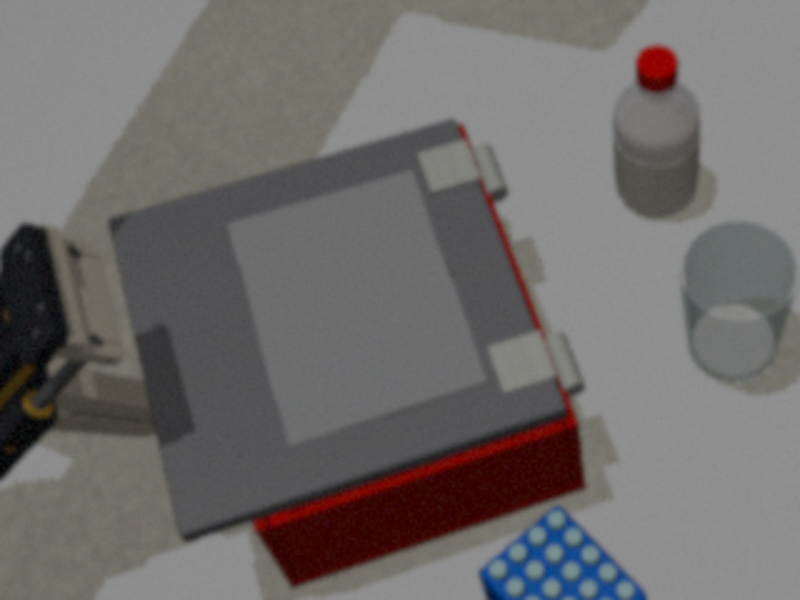

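The lid is shut: its angle stays at 0.005 while the finger dropped another 4.7 mm. I'll withdraw straight forward, toward −Y.

```bash
python3 -m crank '0 0.005 -0.003 0 0 0 1;0 0.0075 -0.0067 0 0 0 1;0 0.015 -0.0133 0 0 0 1;0 0.022 -0.02 0 0 0 1;0 0.022 -0.02 0 0 0 1'; python3 -m crank '0 0.022 -0.02 0 0 0 1;0 0.022 -0.02 0 0 0 1;0 0 -0.02 0 0 0 1;0 0 0 0 0 0 1;0 0 0 0 0 0 1'; python3 -m crank '0 0 0 0 0 0 1;0 0 0 0 0 0 1;0 0 0 0 0 0 1;0 0 0 0 0 0 1;0 0 0 0 0 0 1'; python3 - <<'E'
from lid2 import *
s=observe();print(s["position"],s["force"],s["qd"].round(3));r=lid2();print(r[:2]);cv2.imwrite("pics/scene12.png",r[2][:,:,::-1])
E
```

```text
clock: 22.58
position: [0.513, -0.2052, 0.0422]
orientation: [-2.412, 0.002, 0.007]
force: [0.9, -1.0, 0.4]
opening: 0.004
clock: 23.0
position: [0.5133, -0.2776, 0.0574]
orientation: [-2.412, 0.004, 0.005]
force: [-0.1, 0.5, -1.1]
opening: 0.005
clock: 23.42
position: [0.5133, -0.2759, 0.0574]
orientation: [-2.412, 0.002, 0.007]
force: [0.3, 0.7, 0.4]
opening: 0.008
[ 0.51328946 -0.27587376  0.05735259] [0.25146497 0.71667329 0.42540471] [-0.002  0.002 -0.001 -0.     0.    -0.001]
(np.int64(2109), np.float64(0.005207487259439647))
```

View pics/scene12.png

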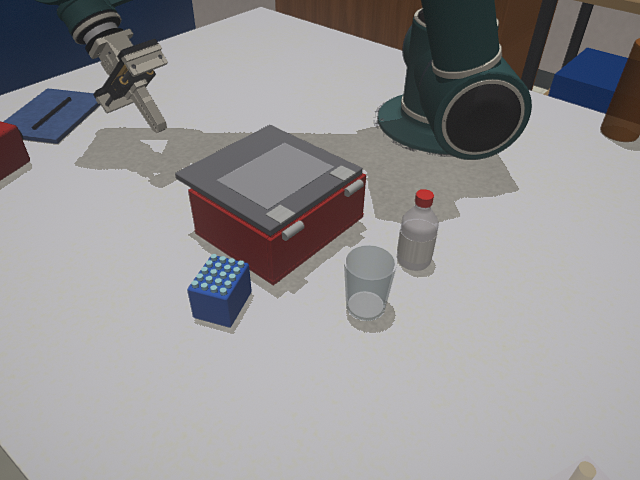

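The lid is shut flat on the heater, the arm is clear (tip at about (163,128)), and the tip box, beaker and bottle are at the same pixels as in the first image.

```bash
python3 -c "
from station import *
print(hand_in())"
```

```text
the job is handed in; nothing more can be done
None
```

The lid is shut, and I handed the job in at about 23.5 s of the 61 s allowed.

- **Tipping:** I pushed the lid from behind with the closed fingertips to about 1.39 rad (estimated from the finger's travel). I then lifted the finger away and the lid fell by itself, at 1.13 rad and then 0.92 rad in later pictures.
- **Catching:** It came to rest on the back of the finger at 0.718 rad and stayed there.
- **Lowering:** I brought it down along its arc at about 0.15 rad/s, slowing to 0.07 rad/s or less below 0.1 rad. I then withdrew straight out in front of the heater.

**Last checks:**
- The lid measured 0.005 rad, unchanged while the finger dropped a further 4.7 mm and withdrew. I take that as shut, within camera error.
- Measured force never read above about 3 N. I read it only at the end of each move, so a brief peak at the catch could have gone unseen.
- The bottle, beaker and tip box sit at the same image positions as at the start. The arm was still and clear of everything.

**What disagreed:**
- The cameras showed the fingertips and the gripper body about 34 mm further back than the reported TCP implies. I used the camera value, and the contacts fitted it.
- One test sweep went the wrong way, away from the lid, and touched nothing.
- One reading of the lid angle from the side camera was spoiled by the gripper in view, so I used the scene camera after that.

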